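# Sweep the jig clean and hold a bracket against its sprung fence

## Robot

A 6-joint arm with a two-finger parallel gripper is mounted at the origin on the work surface; the furniture and walls round the work are solid. World frame = base frame: x ahead of the robot, y to its left, z up, the work surface at z = 0. Lengths are in m, angles in rad, forces in N, time in s.
With the tool pointing down it reaches from about 0.25 to 0.775 m from the base axis. Payload 4 kg.
Tool frame: the origin (TCP) lies at the very end of the fingers, on their centre line; the grasp point (between the pads) lies 19 mm behind it (robot.grip_point_offset is the distance from the TCP to the grasp point, in m); z points along the fingers, x is the direction in which the jaws open and shut, and the axes are right-handed (so a half turn about z gives the same grasp; the last joint's range is limited). The gripper opens to 94 mm and grips with 3 to 60 N. Pads are 16 mm wide; open, the fingers measure 119 mm over their backs; the gripper's body (75 mm by 177 mm) begins 78 mm behind the grasp point.
Start: joints at [1.039, 0.087, 1.371, -0, 1.684, -0.103], TCP at [0.229, 0.5, 0.206] pointing down, gripper open.
Joint ranges: [-3.1, 3.1], [-0.76, 2.03], [0.27, 2.55], [-1.08, 4.22], [0.17, 2.65], [-2.57, 2.57]. Speed limits (rad/s): [2.79, 2.79, 3.14, 3.14, 3.14, 3.14].

## Interface

Orientations are given as [roll, pitch, yaw] about the fixed x, y, z axes, in that order (R = Rz(yaw) Ry(pitch) Rx(roll)).
In Python, from bench import robot gives the robot as it stands.
- The arm moves only by the shell command python3 -m inch 'ROWS'. ROWS is text: rows parted by semicolons, each of 5 numbers parted by spaces: the shift along the tool's x, y, z in cm, then the turn about the tool's z in rad, then the closure, from 0 (fully open) to 1 (shut). In form: tx ty tz spin claw; .... A call has 1 to 20 rows; each row is the pose to reach, as a shift and turn from the pose measured when the call began, along the tool's axes at that moment; what a row does not reach only later rows make up. A row lasts 1/12 s, in which the tool goes at most 41.7 mm and 7.16 degrees, less where a joint would pass 70% of its speed; a pose out of reach is approached as far as the arm can. A call with a gripper value outside its range is refused whole. The fingers move at their own pace and stop on an object; the grip force is fixed at half the most. Time passes only in rows, so rows that repeat a pose let the fingers close. It gives the time, the measured TCP pose, the force and the opening at its end, in the units of the state.
- robot.get_obs(): the state, without advancing time (a new reading comes with each control period).
- robot.snapshot(name): name is "scene" or "top" or "wrist"; returns (picture, depth): 400x640x3 uint8, blue, green, red; 400x640 float32, m along the optical axis (not along the pixel's ray), 0 where there is no reading.
- robot.camera_info(name): a dict with "K" (3x3 intrinsics, pixels), "extrinsics" (4x4, takes a point from world to camera coordinates); the wrist camera has in their place "mount" (4x4, takes a point from camera to tool coordinates, whose origin is the TCP and whose axes are the tool frame's). Camera axes: x right, y down, z forward; pixel columns grow to the right and rows downward; lengths in m; the calibration is good to about 2 mm. A picture is of the moment at which its call begins: read the wrist's pose just before it. camera_info takes no time and is no camera call.
- robot.close_job(): hands the job in, once; it reports no verdict.
The state is a dict: "time": time; "joint_positions": joint angles; "qvel": joint speeds; "joint_torque": joint torques, N m; "tool_pos": TCP position; "ee_rot": TCP orientation; "wrist_force": force on the tool from outside, world axes, zero at the start; "wrist_torque": the same for the moment, N m; "width": finger opening in m.
Only numpy, scipy, OpenCV 4.12 (cv2) and the standard library are available. Lean on these libraries where they do the work, as an engineer would, in place of code of your own. Each camera call takes 0.05 s, during which the arm holds its last target.

## Task

Be my third hand at the assembly jig: with the bench brush, not your fingers, sweep the three offcuts off the jig bed, then stand the brush back upright on the table, clear of the jig. Set the aluminium angle bracket flat on the bed, its upright face square against the blue sprung fence and centred on the white line, and push it against the fence until the black pointers stand in the green band (about 10 N); never ram the fence to its hard stop. Finish while still holding the bracket pressed there, so that I can screw it down, and leave the other things on the table alone.

Things in the scene. Friction and masses are not known exactly. Their poses are not given: they have to be found in the camera images.
- jig: Fixed assembly jig, place and heading vary. Grey bed, top at z 20 mm, spanning x -75 to 110, y -60 to 60 mm; no side walls; a white line on it at y = 0. Dark block at x 75 to 110, up to z 60 mm, with white scales and green band on top. Origin at table level on the centre line; +x from the open front edge to the fence (roughly away from the robot), +y left, z up
- jig_bed (a point): point on the bed's top surface straight above the jig's origin (z 20 mm)
- fence (a joint): travel of the blue sprung fence along the jig's +x, in m: 0 at rest, grows as it is pushed towards the block, hard stop at 0.020. Spring 1000 N/m from zero (10 N at 0.010). Its two black pointers stand in the green band from 0.006 to 0.014
- fence_face (a point): centre of the flat pressing face of the blue fence plate, 43 mm above the table, moves with the fence; axes as the jig's. The plate is 100 mm wide (jig y), from 23 to 63 mm above the table; its face looks along the jig's -x and at rest lies at jig x = 45 mm. Pointers on top reach 65 mm above the table
- bracket: aluminium angle bracket, 0.2-0.4 kg, standing on its foot: 80 (x) x 70 (y) x 8 mm. Upright flange 8 thick, 70 wide, 46 mm high at its +x end; outer face at x = +40 mm goes against the fence. Gusset rib 12 mm thick along y = 0, x -36 to +30 mm, top 54 mm above the underside: grip it across the 12 mm. Origin: centre of the underside, z up
- brush: wooden bench brush standing on black, firm bristles: 24 (x) x 110 (y) x 26 mm high; head above 32 x 114 mm up to 42 mm; square upright handle 28 x 28 mm on its middle from 42 to 93 mm. 0.1-0.16 kg. Origin: centre of the underside, z up. Brush and bracket may have changed places (left and right of the jig)
- scrap_a_mid (a point): middle of the pale wood offcut, 20 x 14 x 14 mm, lying on the jig bed
- scrap_b_mid (a point): middle of the orange plastic offcut, 16 x 16 x 12 mm, lying on the jig bed
- scrap_c_mid (a point): middle of the brass L-shaped offcut, 18 x 10 x 16 mm, lying on the jig bed. All offcuts lie 45 mm or more from the fence and within 43 mm of the centre line at the start (middles), 0.02 kg each
- scrap_a: the pale wood offcut (origin: centre of underside)
- scrap_b: the orange offcut (origin: centre of underside)
- scrap_c: the brass offcut (origin: centre of underside)
- spirit_bottle: bystander: white squeeze bottle with red cap, 70 x 60 x 178 mm; origin centre of underside
- red_screwdriver: bystander: screwdriver with red handle, 200 mm long along its y; origin centre of underside
- green_roll: bystander: roll of green stickers, 70 mm across, 22 mm high; origin centre of underside
- brown_roll: bystander: roll of brown tape, 72 mm across, 18 mm high; origin centre of underside
- bracket_face (a point): centre of the outer face of the bracket's flange, 23 mm above the underside; axes as the bracket's
- green_marker: bystander: felt marker with green cap, 124 mm long along its y; origin centre of underside

How it is judged:
By the outcome, as a careful person would: the job done as asked, in the order asked, and still so for the second after the job is handed in, while the arm keeps its last pose, push and grip.
It also fails if it takes over 64 s, if anything falls off the work surface, if the arm or the gripper's body presses on something with over 40 N, if the wrist force passes 120 N, or if a joint passes its speed limit or range.

## Working session

There is one attempt and no reset: what is moved stays moved. The work goes in short steps, Python scripts to look and compute and a shell command to move; the robot and the scene stay as the last step left them, time stands still between calls to the robot, and variables do not carry over. Pictures are saved under pics/ and viewed, and the job is handed in when it is done.

```bash
mkdir -p pics; ls; python3 - <<'E'
from bench import robot
import cv2,numpy as np
o=robot.get_obs();print({k:np.round(v,3).tolist() for k,v in o.items()})
for n in("scene","top"):
    p,d=robot.snapshot(n);cv2.imwrite(f"pics/{n}0.png",p);np.save(f"{n}0d.npy",d)
    i=robot.camera_info(n);print(n,np.round(i["K"],1).tolist(),np.round(i["extrinsics"],3).tolist())
print(np.round(robot.camera_info("wrist")["mount"],3).tolist(),robot.grip_point_offset)
E
```

```text
pics
{'time': 0.0, 'joint_positions': [1.039, 0.088, 1.372, 0.0, 1.684, -0.103], 'qvel': [0.002, -0.0, -0.0, 0.001, 0.001, 0.001], 'joint_torque': [-0.0, -34.017, -30.243, 0.072, 0.032, -0.0], 'tool_pos': [0.228, 0.5, 0.204], 'ee_rot': [-3.141, 0.002, 1.142], 'wrist_force': [-0.085, 0.377, -0.501], 'wrist_torque': [0.007, -0.003, -0.001], 'width': 0.094}
scene [[404.3, 0.0, 326.4], [0.0, 404.3, 200.4], [0.0, 0.0, 1.0]] [[0.521, -0.854, 0.012, -0.266], [-0.639, -0.399, -0.658, 0.352], [0.567, 0.335, -0.753, 0.916], [0.0, 0.0, 0.0, 1.0]]
top [[405.8, 0.0, 317.8], [0.0, 405.8, 200.2], [0.0, 0.0, 1.0]] [[0.016, -1.0, 0.018, -0.03], [-0.997, -0.017, -0.072, 0.502], [0.073, -0.017, -0.997, 1.191], [0.0, 0.0, 0.0, 1.0]]
[[1.0, 0.001, 0.002, 0.001], [-0.001, 0.959, 0.284, -0.084], [-0.001, -0.284, 0.959, -0.179], [0.0, 0.0, 0.0, 1.0]] 0.0188
```

View pics/top0.png

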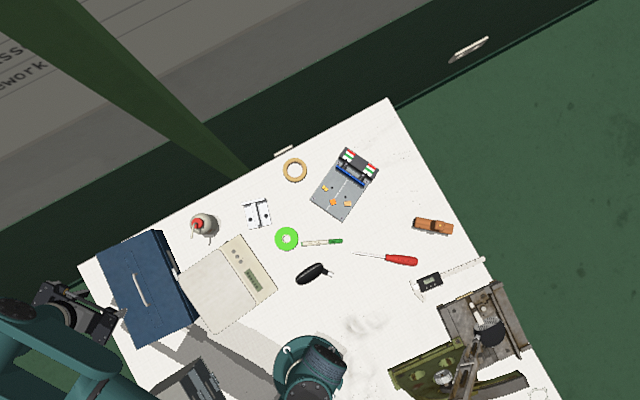

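View pics/scene0.png

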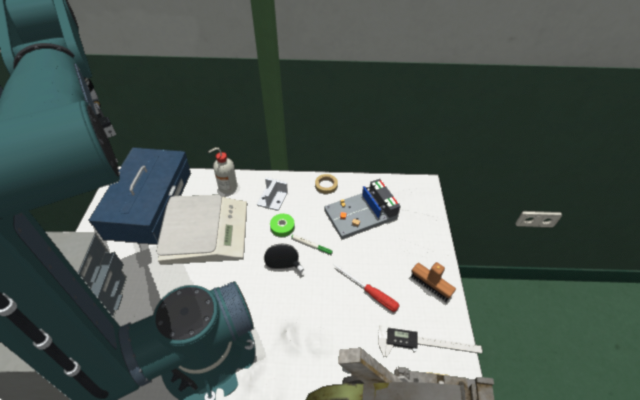

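Top view: jig near (345,185), brush (432,226), bracket (258,213). I'll zoom in.

```bash
python3 - <<'E'
import cv2,numpy as np
p=cv2.imread("pics/top0.png")
a=cv2.resize(p[140:230,300:390],None,fx=6,fy=6,interpolation=cv2.INTER_CUBIC)
cv2.imwrite("pics/zj.png",a)
b=cv2.resize(p[190:250,400:465],None,fx=6,fy=6,interpolation=cv2.INTER_CUBIC)
c=cv2.resize(p[190:250,230:295],None,fx=6,fy=6,interpolation=cv2.INTER_CUBIC)
cv2.imwrite("pics/zbc.png",np.hstack([b,c]))
E
```

```text
(no output)
```

View pics/zj.png

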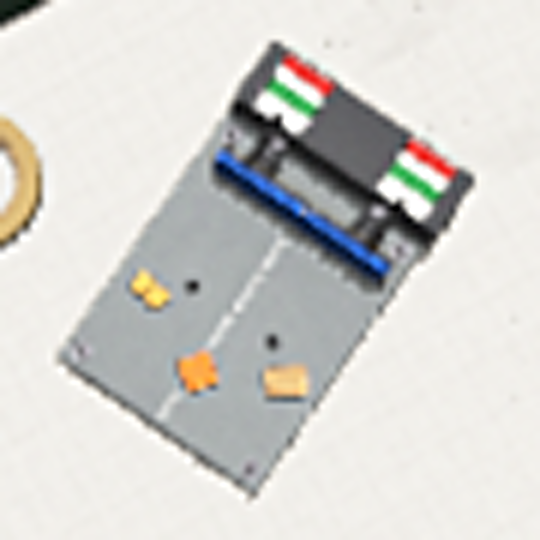

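View pics/zbc.png

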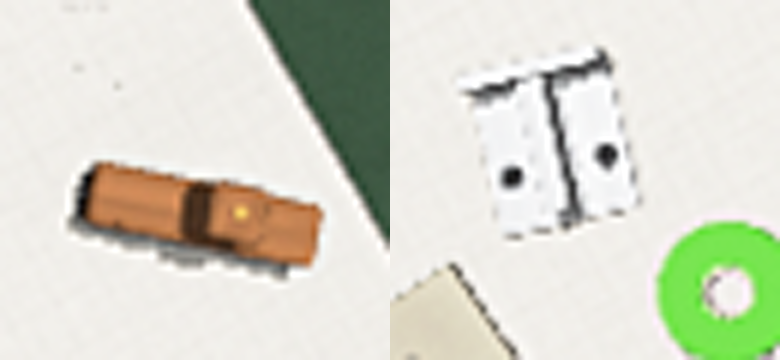

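```bash
cat >h.py <<'E'
from bench import robot
import cv2,numpy as np
from scipy.spatial.transform import Rotation as R
def tf(pos,rpy):
    T=np.eye(4);T[:3,:3]=R.from_euler('xyz',rpy).as_matrix();T[:3,3]=pos;return T
def cam(n,o=None):
    i=robot.camera_info(n);K=np.array(i["K"])
    if n=="wrist": C=tf(o["tool_pos"],o["ee_rot"])@np.array(i["mount"])
    else: C=np.linalg.inv(np.array(i["extrinsics"]))
    return K,C
def cast(KC,uv,z):
    K,C=KC;uv=np.atleast_2d(uv).astype(float)
    d=np.c_[uv,np.ones(len(uv))]@np.linalg.inv(K).T@C[:3,:3].T
    return C[:3,3]+d*((z-C[2,3])/d[:,2])[:,None]
def proj(KC,P):
    K,C=KC;q=(np.atleast_2d(P)-C[:3,3])@C[:3,:3]@K.T
    return q[:,:2]/q[:,2:]
def wshot(name):
    o=robot.get_obs();p,d=robot.snapshot("wrist");cv2.imwrite("pics/"+name+".png",p);np.save(name+"d.npy",d)
    np.save(name+"o.npy",np.r_[o["tool_pos"],o["ee_rot"]]);return p,d,o
def wcam(name):
    v=np.load(name+"o.npy");return cam("wrist",dict(tool_pos=v[:3],ee_rot=v[3:]))
def rel(P,yaw=None):
    "shift in tool axes cm from current TCP to world P (+spin for tool yaw)"
    o=robot.get_obs();T=tf(o["tool_pos"],o["ee_rot"])
    s=T[:3,:3].T@(np.array(P)-T[:3,3])*100
    sp=None
    if yaw is not None:
        sp=-(yaw-o["ee_rot"][2]);sp=(sp+np.pi/2)%np.pi-np.pi/2
    return np.round(s,2),sp
def st():
    o=robot.get_obs();print({k:np.round(o[k],4).tolist() for k in("time","tool_pos","ee_rot","joint_positions","wrist_force","width")})
E
python3 - <<'E'
from h import *
T=cam("top")
print("bed front L,R",cast(T,[(310,199.5),(342.2,222.8)],.02))
print("block L,R",cast(T,[(345.8,147),(378.8,170)],.06))
print("line",cast(T,[(300+285/6,140+240/6),(300+160/6,140+417/6)],.02))
print("brush head",cast(T,[(415.3,217),(453.7,224.5),(452,234.2)],.042),"handle",cast(T,[(440.2,225.3)],.093))
print("bracket foot",cast(T,[(249.5,229.7),(271.7,224.2)],.008),cast(T,[(242.5,203.3),(265.8,198.5)],.046))
p=cv2.imread("pics/top0.png")
print("scrap",cast(T,[(300+150/6,140+290/6),(300+198/6,140+371/6),(300+286/6,140+382/6)],.032))
E
```

```text
bed front L,R [[ 0.50389834  0.00173519  0.02      ]
 [ 0.43619918 -0.09494594  0.02      ]]
block L,R [[ 0.65577193 -0.09984331  0.06      ]
 [ 0.59008997 -0.19639596  0.06      ]]
line [[ 0.5642615  -0.10938618  0.02      ]
 [ 0.47493706 -0.04828682  0.02      ]]
brush head [[ 0.45613731 -0.30713621  0.042     ]
 [ 0.43601002 -0.41997668  0.042     ]
 [ 0.40763527 -0.41472836  0.042     ]] handle [[ 0.43224621 -0.3638666   0.093     ]]
bracket foot [[0.41149805 0.18049445 0.008     ]
 [0.42890149 0.11485016 0.008     ]] [[0.48761261 0.19718237 0.046     ]
 [0.50271186 0.13011383 0.046     ]]
scrap [[ 0.53682076 -0.04201692  0.032     ]
 [ 0.49725712 -0.06617299  0.032     ]
 [ 0.49256619 -0.10951471  0.032     ]]
```

```bash
python3 - <<'E'
from h import *
O=np.array([.532,-.089]);h=-.6;X=np.array([np.cos(h),np.sin(h)]);Y=np.array([-X[1],X[0]])
for s in [(.5368,-.042),(.4973,-.0662),(.4926,-.1095)]:
    print((np.array(s)-O)@X,(np.array(s)-O)@Y)
print(rel([.48,-.055,.21],.97))
E
```

```text
-0.022576585298000183 0.04150105777305106
-0.04151299423077265 -0.0007754418068670645
-0.020943052522843134 -0.03916629355741283
(array([-40.  ,  45.94,  -0.49]), np.float64(0.17197603468377376))
```

```bash
python3 -m inch '-1 1.1 0 0 0; -3 3.4 0 0 0; -5.5 6.3 0 0 0; -8 9.2 0 0.05 0; -10.5 12 0 0.05 0; -13 14.9 0 0.05 0; -15.5 17.8 0 0.05 0; -18 20.7 0 0.1 0; -20.5 23.6 0 0.1 0; -23 26.4 0 0.1 0; -25.5 29.3 0 0.1 0; -28 32.2 0 0.17 0; -30.5 35 0 0.17 0; -33 37.9 0 0.17 0; -35.5 40.8 0 0.17 0; -37.5 43.1 0 0.17 0; -39 44.8 0 0.17 0; -39.8 45.7 0 0.17 0; -40 46 0 0.17 0; -40 46 0 0.17 0'; python3 - <<'E'
from h import *
st();wshot("w1")
E
```

```text
time: 1.77
tool_pos: [0.4801, -0.0556, 0.2047]
ee_rot: [-3.141, 0.002, 0.971]
wrist_force: [0.2, -0.0, 0.4]
width: 0.0937
{'time': 1.7667, 'tool_pos': [0.4801, -0.0556, 0.2047], 'ee_rot': [-3.1405, 0.0021, 0.9708], 'joint_positions': [-0.2315, -0.0606, 1.5218, -0.0016, 1.6822, -1.2025], 'wrist_force': [0.2033, -0.0304, 0.4319], 'width': 0.0937}
```

View pics/w1.png

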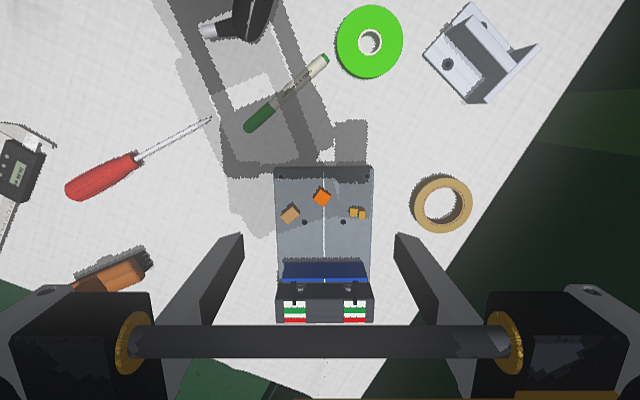

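The wrist view shows the jig between the fingers: bed front edge at row 167 (columns 275–374), blue fence around row 272, offcuts at (290,214), (321,197) and (357,212), line at column 324. Next I measure precisely.

```bash
python3 - <<'E'
from h import *
p=cv2.imread("pics/w1.png")
cv2.imwrite("pics/w1z.png",cv2.resize(p[155:330,260:390],None,fx=4,fy=3.4,interpolation=cv2.INTER_CUBIC))
cv2.imwrite("pics/w1z.png",cv2.resize(p[160:310,260:390],None,fx=4,fy=4,interpolation=cv2.INTER_CUBIC))
E
```

```text
(no output)
```

View pics/w1z.png

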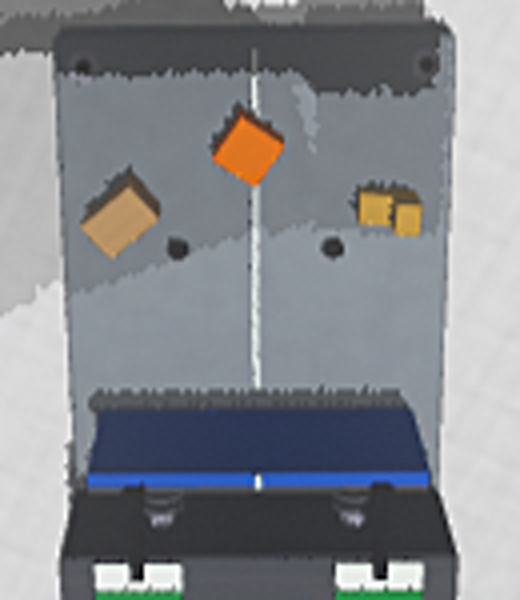

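```bash
python3 - <<'E'
from h import *
W=wcam("w1"); z=lambda *a:[(260+x/4,160+y/4) for x,y in a]
f=cast(W,z((55,25),(455,25)),.02);print("front",f)
l=cast(W,z((254,48),(257,388)),.02);print("line",l)
t=cast(W,z((88,474),(429,474)),.063);print("fence top front",t)
b=cast(W,z((90,406),(412,406)),.023);print("fence bottom",b)
for n,d in(("front",f[0]-f[1]),("fence",t[0]-t[1])):print(n,"heading",np.arctan2(d[1],d[0])+np.pi/2-np.pi*(0) )
d=l[1]-l[0];print("line head",np.arctan2(d[1],d[0]))
s=cast(W,z((120,215),(248,145),(390,210)),.03);print(s)
print(np.linalg.norm(f[0]-f[1]),np.linalg.norm(t[0]-t[1]))
h=-.603
X=np.array([np.cos(h),np.sin(h)]);Y=np.array([-X[1],X[0]])
for n,P in(("front",f),("line",l),("ft",t),("fb",b),("s",s)):
  print(n,[(round(float(q@X),4),round(float(q@Y),4)) for q in P[:,:2]])
E
```

```text
front [[ 0.43617794 -0.08828273  0.02      ]
 [ 0.50257588  0.00904301  0.02      ]]
line [[ 0.47491611 -0.04371203  0.02      ]
 [ 0.56737723 -0.10504378  0.02      ]]
fence top front [[ 0.5441476  -0.14926231  0.063     ]
 [ 0.59975886 -0.06770212  0.063     ]]
fence bottom [[ 0.54124429 -0.15194453  0.023     ]
 [ 0.59929597 -0.06681307  0.023     ]]
front heading -0.5986958404575966
fence heading -0.5984359311403242
line head -0.5856854570789182
[[ 0.49265325 -0.1043132   0.03      ]
 [ 0.49622496 -0.06042197  0.03      ]
 [ 0.53687791 -0.03667088  0.03      ]]
0.11781759848287883 0.09871512937456269
front [(0.4093, 0.1747), (0.4088, 0.2925)]
line [(0.4159, 0.2333), (0.5269, 0.2353)]
ft [(0.5328, 0.1857), (0.5324, 0.2844)]
fb [(0.532, 0.1818), (0.5315, 0.2848)]
s [(0.4649, 0.1935), (0.443, 0.2317), (0.463, 0.2743)]
```

```bash
python3 -m inch '-1 0.5 0 0.05 0; -3 1.4 0 0.15 0; -6 2.9 0 0.27 0; -9 4.3 0 0.39 0; -12 5.7 0 0.51 0; -15 7.2 0 0.63 0; -18 8.6 0 0.75 0; -21 10 1 0.87 0; -23.5 11.2 2 0.97 0; -25.5 12.1 2.5 1.06 0; -27 12.8 3 1.12 0; -27.6 13.1 3 1.147 0; -27.6 13.1 3 1.147 0; -27.6 13.1 3 1.147 0'; python3 - <<'E'
from h import *
st();wshot("w2")
E
```

```text
time: 2.98
tool_pos: [0.4331, -0.3553, 0.1758]
ee_rot: [3.141, 0.001, -0.172]
wrist_force: [-0.0, -0.4, -0.1]
width: 0.0941
{'time': 2.9833, 'tool_pos': [0.4331, -0.3553, 0.1758], 'ee_rot': [3.141, 0.0011, -0.1724], 'joint_positions': [-0.7874, 0.118, 1.3958, -0.0011, 1.6284, -0.6151], 'wrist_force': [-0.0286, -0.415, -0.1037], 'width': 0.0941}
```

View pics/w2.png

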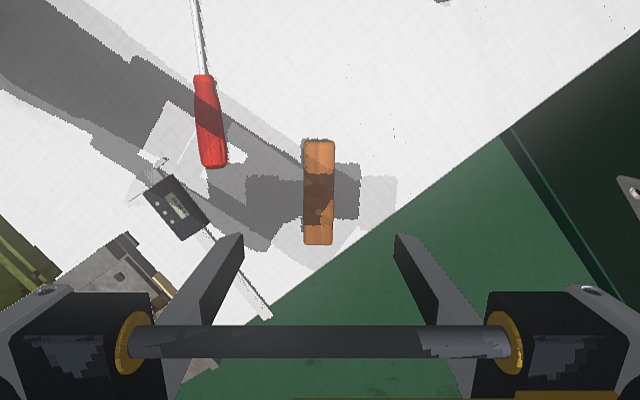

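The brush stands at columns 303–335, rows 138–245, aligned with the tool, with the handle's dot near (318,211). I'll measure it.

```bash
python3 - <<'E'
from h import *
W=wcam("w2");p=cv2.imread("pics/w2.png")
cv2.imwrite("pics/w2z.png",cv2.resize(p[130:255,285:355],None,fx=4.5,fy=4.5,interpolation=cv2.INTER_CUBIC))
hsv=cv2.cvtColor(p,cv2.COLOR_BGR2HSV)
m=cv2.inRange(hsv,(5,90,40),(22,255,255));m[:,:285]=0;m[:,350:]=0;m[:130]=0;m[255:]=0
c=max(cv2.findContours(m,0,2)[0],key=cv2.contourArea);print(cv2.boundingRect(c),cv2.minAreaRect(c))
d=np.load("w2d.npy");print(d[150,318],d[211,318],d[225,318],d[240,318])
K,C=W
def p3(u,v):
    zz=d[v,u];return C[:3,3]+C[:3,:3]@(np.linalg.inv(K)@[u,v,1]*zz)
for uv in((318,150),(318,200),(318,211),(318,220),(318,240)):print(uv,p3(*uv).round(3))
E
```

```text
(303, 176, 31, 69) ((318.0, 210.0), (30.0, 68.0), 0.0)
0.31048143 0.27587387 0.3362488 0.33810672
(318, 150) [ 0.44  -0.312  0.043]
(318, 200) [ 0.433 -0.349  0.092]
(318, 211) [ 0.432 -0.358  0.093]
(318, 220) [ 0.43  -0.366  0.094]
(318, 240) [ 0.423 -0.407  0.043]
```

View pics/w2z.png

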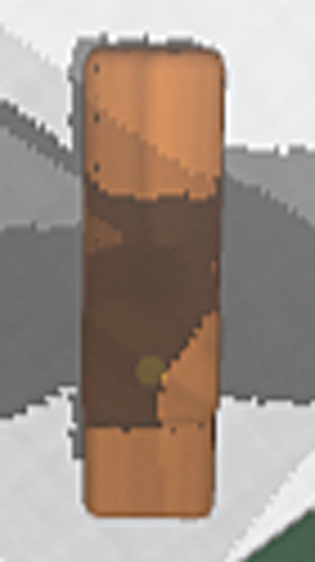

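```bash
python3 - <<'E'
from h import *
W=wcam("w2")
a=cast(W,[(318.3,212.2)],.093);b=cast(W,[(319.2,140),(318.2,245)],.042)
print(a,b,b.mean(0),np.arctan2(*(b[0]-b[1])[:2]))
c=(a[0]*.5+b.mean(0)*.5);print(c,rel([c[0],c[1],.052],-.172))
E
```

```text
[[ 0.43163581 -0.35951724  0.093     ]] [[ 0.44235878 -0.30243275  0.042     ]
 [ 0.4220686  -0.41372812  0.042     ]] [ 0.43221369 -0.35808043  0.042     ] 0.18032885100242618
[ 0.43192475 -0.35879884  0.0675    ] (array([-0.07,  0.37, 12.4 ]), np.float64(-2.7545339177814654e-05))
```

```bash
python3 -m inch '-0.1 0.35 1 0.008 0; -0.1 0.35 3 0.008 0; -0.1 0.35 5.5 0.008 0; -0.1 0.35 8 0.008 0; -0.1 0.35 10 0.008 0; -0.1 0.35 11.5 0.008 0; -0.1 0.35 12.3 0.008 0; -0.1 0.35 12.4 0.008 0.3; -0.1 0.35 12.4 0.008 0.6; -0.1 0.35 12.4 0.008 1; -0.1 0.35 12.4 0.008 1; -0.1 0.35 12.4 0.008 1; -0.1 0.35 12.4 0.008 1; -0.1 0.35 12.4 0.008 1'; python3 -m inch '0 0 0 0 1; 0 0 0 0 1'; python3 - <<'E'
from h import *
st()
E
```

```text
time: 4.2
tool_pos: [0.4319, -0.3589, 0.0527]
ee_rot: [3.14, -0.0, -0.18]
wrist_force: [-0.2, -0.0, -0.2]
width: 0.0508
time: 4.37
tool_pos: [0.4319, -0.359, 0.0529]
ee_rot: [3.14, -0.001, -0.18]
wrist_force: [0.2, 0.5, -0.4]
width: 0.0373
{'time': 4.3667, 'tool_pos': [0.4319, -0.359, 0.0529], 'ee_rot': [3.1396, -0.0007, -0.1802], 'joint_positions': [-0.7936, 0.1906, 1.563, -0.0012, 1.3863, -0.6132], 'wrist_force': [0.2409, 0.4653, -0.3583], 'width': 0.0373}
```

```bash
cat >>h.py <<'E'
h=-.598
JX=np.array([np.cos(h),np.sin(h)]);JY=np.array([-JX[1],JX[0]])
_X=np.array([np.cos(-.603),np.sin(-.603)]);_Y=np.array([-_X[1],_X[0]])
JO=.486*_X+.2340*_Y+0
def jig(x,y,z):
    p=JO+JX*x+JY*y;return np.r_[p,z]
def tojig(P):
    d=np.asarray(P)[:2]-JO;return d@JX,d@JY
E
python3 -m inch '0 0 0 0 1; 0 0 0 0 1; 0 0 0 0 1; 0 0 -0.5 0 1; 0 0 -2 0 1; 0 0 -4.5 0 1; 0 0 -7.5 0 1; 0 0 -10.5 0 1; 0 0 -12.5 0 1; 0 0 -13 0 1; 0 0 -13 0 1'
python3 - <<'E'
from h import *
st();print(JO,rel(jig(-.024,.078,.18),h+np.pi/2))
E
```

```text
time: 5.28
tool_pos: [0.4326, -0.3594, 0.185]
ee_rot: [3.137, -0.004, -0.18]
wrist_force: [0.1, -0.5, -2.1]
width: 0.0277
{'time': 5.2833, 'tool_pos': [0.4326, -0.3594, 0.185], 'ee_rot': [3.1374, -0.0039, -0.1802], 'joint_positions': [-0.7933, 0.1154, 1.3805, -0.0012, 1.64, -0.6132], 'wrist_force': [0.0909, -0.5444, -2.1289], 'width': 0.0277}
[ 0.53299319 -0.08288706] (array([  5.89, -37.11,   0.36]), np.float64(-1.153001109710024))
```

```bash
python3 -m inch '0.2 -1 0 -0.04 1; 0.5 -3 0 -0.12 1; 0.9 -5.8 0 -0.24 1; 1.4 -8.7 0 -0.36 1; 1.9 -11.7 0 -0.48 1; 2.3 -14.7 0 -0.6 1; 2.8 -17.7 0 -0.71 1; 3.3 -20.7 0 -0.82 1; 3.8 -23.7 0 -0.93 1; 4.2 -26.7 0 -1.03 1; 4.7 -29.7 0 -1.1 1; 5.2 -32.7 0 -1.15 1; 5.5 -35 0 -1.153 1; 5.8 -36.5 0 -1.153 1; 5.9 -37.1 0 -1.153 1; 5.9 -37.1 0 -1.153 1; 5.9 -37.1 0 -1.153 1'
python3 - <<'E'
from h import *
st();print(tojig(robot.get_obs()["tool_pos"]),rel(jig(-.024,.078,.0755),h+np.pi/2));wshot("w3")
E
```

```text
time: 6.7
tool_pos: [0.5562, -0.005, 0.182]
ee_rot: [3.139, 0.004, 0.974]
wrist_force: [-0.5, -0.4, -0.6]
width: 0.0276
{'time': 6.7, 'tool_pos': [0.5562, -0.005, 0.182], 'ee_rot': [3.1387, 0.0043, 0.9739], 'joint_positions': [-0.1077, 0.1067, 1.3959, -0.0052, 1.6384, -1.0819], 'wrist_force': [-0.5443, -0.4477, -0.6173], 'width': 0.0276}
(np.float64(-0.02467701332234856), np.float64(0.07742571266458957)) (array([ 0.1 ,  0.04, 10.65]), np.float64(0.0010781403232189568))
```

View pics/w3.png

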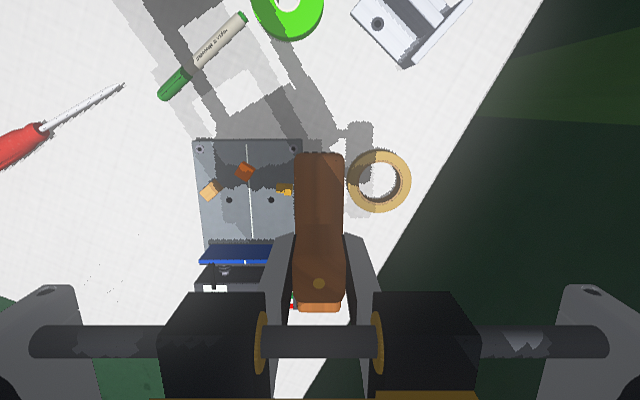

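```bash
python3 - <<'E'
from h import *
W=wcam("w3")
for uv,z in(((347,182),.012),((192,139),.02),((301,139),.02),((283,190),.03),((198,250),.063),((243,172),.03),((209,190),.03)):
    print(uv,np.round(tojig(cast(W,[uv],z)[0]),4))
E
```

```text
(347, 182) [-0.0263  0.1107]
(192, 139) [-0.0753 -0.0585]
(301, 139) [-0.0756  0.0591]
(283, 190) [-0.0214  0.0392]
(198, 250) [ 0.0351 -0.0479]
(243, 172) [-0.0414 -0.0034]
(209, 190) [-0.0212 -0.0421]
```

```bash
python3 -m inch '0.1 0 1 0 1; 0.1 0 3 0 1; 0.1 0 5 0 1; 0.1 0 7 0 1; 0.1 0 9 0 1; 0.1 0 10.2 0 1; 0.1 0 10.7 0 1; 0.1 0 10.7 0 1; 0.1 0 10.7 0 1'; python3 -m inch '-0.3 0 0 0 1; -1 0 0 0 1; -2 0 0 0 1; -3 0 0 0 1; -4 0 0 0 1; -5 0 0 0 1; -6 0 0 0 1; -7 0 0 0 1; -8 0 0 0 1; -9 0 0 0 1; -10 0 0 0 1; -11 0 0 0 1; -12 0 0 0 1; -13 0 0 0 1; -14 0 0 0 1; -15 0 0 0 1; -15.8 0 0 0 1; -16.2 0 0 0 1; -16.4 0 0 0 1; -16.4 0 0 0 1'
python3 - <<'E'
from h import *
st();print(tojig(robot.get_obs()["tool_pos"]))
p,d=robot.snapshot("top");cv2.imwrite("pics/t4.png",cv2.resize(p[120:270,290:490],None,fx=4,fy=4,interpolation=cv2.INTER_CUBIC))
p,d=robot.snapshot("scene");cv2.imwrite("pics/s4.png",cv2.resize(p[150:300,290:490],None,fx=4,fy=4,interpolation=cv2.INTER_CUBIC))
E
```

```text
time: 7.5
tool_pos: [0.5574, -0.0057, 0.076]
ee_rot: [3.137, 0.003, 0.972]
wrist_force: [1.1, -0.1, -1.6]
width: 0.0278
time: 9.17
tool_pos: [0.4648, -0.1415, 0.0766]
ee_rot: [3.137, 0.003, 0.972]
wrist_force: [0.8, -0.2, -1.8]
width: 0.0278
{'time': 9.1667, 'tool_pos': [0.4648, -0.1415, 0.0766], 'ee_rot': [3.1371, 0.0034, 0.9716], 'joint_positions': [-0.4093, 0.0051, 1.7159, -0.0042, 1.4168, -1.3803], 'wrist_force': [0.844, -0.2074, -1.8146], 'width': 0.0278}
(np.float64(-0.023362986424616573), np.float64(-0.08684847578628076))
```

View pics/t4.png

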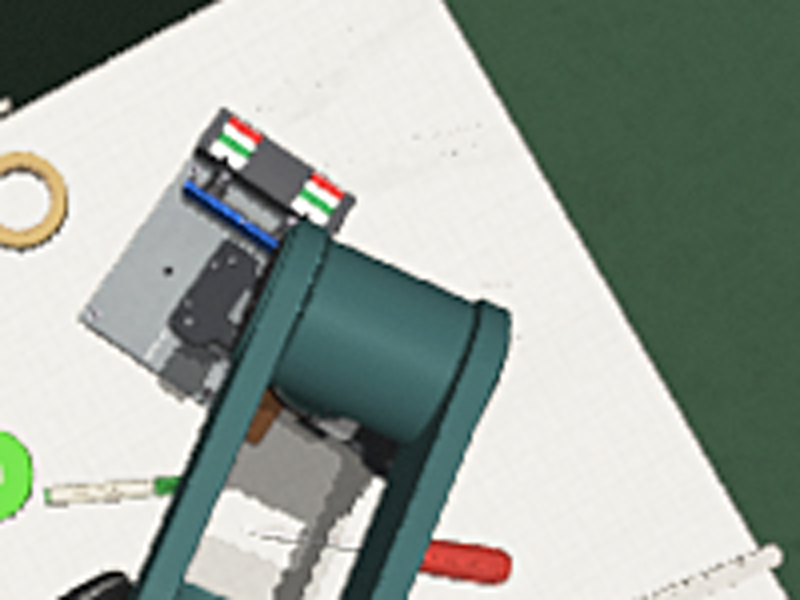

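View pics/s4.png

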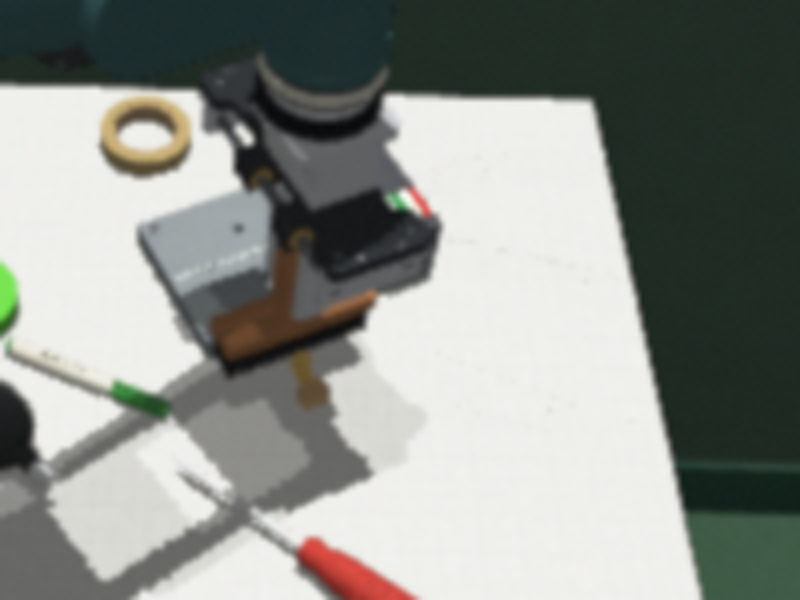

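```bash
python3 -m inch '0 0 -1 0 1; 0 0 -3.5 0 1; 0 0 -6.5 0 1; 0 0 -9 0 1; -1 0.5 -10.5 0.05 1; -3 1.5 -11 0.17 1; -5 2.5 -11 0.29 1; -7 3.5 -11 0.41 1; -9 4.5 -11 0.53 1; -11 5.5 -11 0.65 1; -13 6.5 -11 0.77 1; -15 7.5 -11 0.88 1; -17 8.4 -11 0.98 1; -18.5 9 -11 1.07 1; -19.5 9.4 -11 1.13 1; -19.8 9.5 -11 1.152 1; -19.8 9.5 -11 1.152 1; -19.8 9.5 -11 1.152 1'
python3 - <<'E'
from h import *
st();p,d,o=wshot("w5");print(rel([.432,-.359,.053],-.18))
E
```

```text
time: 10.77
tool_pos: [0.4321, -0.357, 0.188]
ee_rot: [3.137, -0.003, -0.178]
wrist_force: [0.9, -0.8, -1.1]
width: 0.0277
{'time': 10.7667, 'tool_pos': [0.4321, -0.357, 0.188], 'ee_rot': [3.1372, -0.0029, -0.1779], 'joint_positions': [-0.7905, 0.111, 1.3794, -0.0019, 1.6463, -0.6127], 'wrist_force': [0.852, -0.8113, -1.1141], 'width': 0.0277}
(array([-0.02,  0.16, 13.49]), np.float64(0.0023520722773633373))
```

View pics/w5.png

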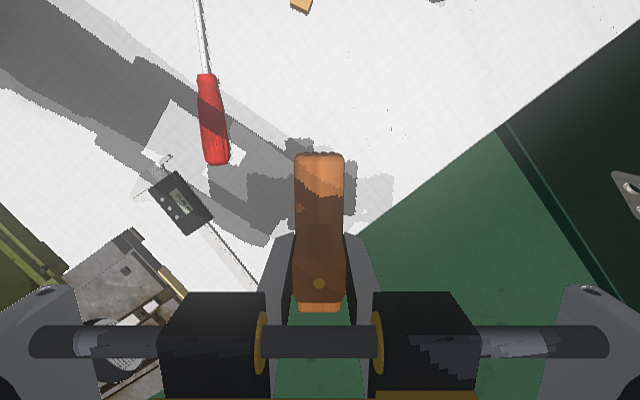

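```bash
python3 -m inch '0 0.2 1 0 1; 0 0.2 3 0 1; 0 0.2 5.5 0 1; 0 0.2 8 0 1; 0 0.2 10 0 1; 0 0.2 11.5 0 1; 0 0.2 12.5 0 1; 0 0.2 13.1 0 1; 0 0.2 13.4 0 1; 0 0.2 13.5 0 1; 0 0.2 13.5 0 1'; python3 -m inch '0 0 0.05 0 0.8; 0 0 0.05 0 0.6; 0 0 0.05 0 0.3; 0 0 0.05 0 0; 0 0 0.05 0 0; 0 0 0.05 0 0; 0 0 0.05 0 0; 0 0 0.05 0 0'
python3 - <<'E'
from h import *
st()
E
```

```text
time: 11.73
tool_pos: [0.4327, -0.3598, 0.0538]
ee_rot: [3.136, -0.005, -0.177]
wrist_force: [-0.7, -0.2, -0.8]
width: 0.028
time: 12.4
tool_pos: [0.4327, -0.3599, 0.0534]
ee_rot: [3.136, -0.005, -0.177]
wrist_force: [-0.7, -0.5, -0.4]
width: 0.0709
{'time': 12.4, 'tool_pos': [0.4327, -0.3599, 0.0534], 'ee_rot': [3.136, -0.0045, -0.1774], 'joint_positions': [-0.7933, 0.1888, 1.5642, -0.0019, 1.3816, -0.6156], 'wrist_force': [-0.7362, -0.4626, -0.3725], 'width': 0.0709}
```

```bash
python3 -m inch '0 0 -1 0 0; 0 0 -3.5 0 0; 0 0 -7 0 0; 0 0 -10.5 0 0; 0 -0.5 -13.5 0 0; -0.1 -2 -15 -0.05 0; -0.1 -5 -15 -0.17 0; -0.2 -8 -15 -0.29 0; -0.2 -11 -15 -0.41 0; -0.3 -14 -15 -0.53 0; -0.4 -17 -15 -0.65 0; -0.5 -20 -15 -0.77 0; -0.5 -23 -15 -0.89 0; -0.6 -26 -15 -1 0; -0.7 -28.5 -15 -1.09 0; -0.7 -30.2 -15 -1.14 0; -0.7 -30.7 -15 -1.149 0; -0.7 -30.7 -15 -1.149 0; -0.7 -30.7 -15 -1.149 0'
python3 - <<'E'
from h import *
st();wshot("w6")
E
```

```text
time: 13.98
tool_pos: [0.4794, -0.056, 0.202]
ee_rot: [3.134, 0.004, 0.971]
wrist_force: [0.2, -0.8, 0.5]
width: 0.094
{'time': 13.9833, 'tool_pos': [0.4794, -0.056, 0.202], 'ee_rot': [3.1344, 0.0037, 0.9706], 'joint_positions': [-0.2295, -0.0665, 1.5326, -0.0061, 1.6701, -1.2007], 'wrist_force': [0.1602, -0.796, 0.4849], 'width': 0.094}
```

View pics/w6.png

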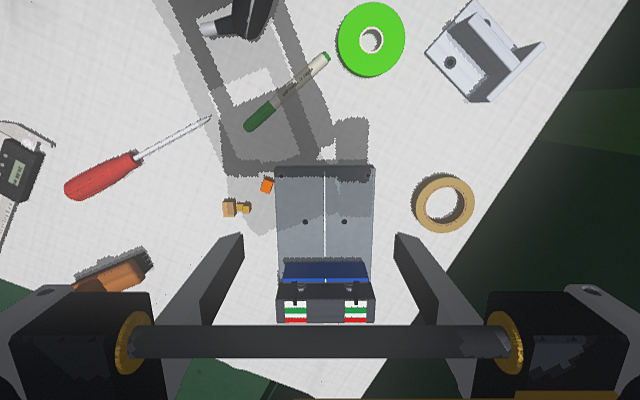

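Bed is clear. The offcuts lie on the table at (266,185), (229,208) and (243,208). I'll check the orange one's height, since it is close to the edge, then locate the bracket.

```bash
python3 - <<'E'
from h import *
K,C=W=wcam("w6");d=np.load("w6d.npy")
def p3(u,v): return C[:3,3]+C[:3,:3]@(np.linalg.inv(K)@[u,v,1]*d[v,u])
for uv in((266,185),(229,208),(243,208),(270,181),(300,240),(250,230)):q=p3(*uv);print(uv,q.round(4),np.round(tojig(q),3))
p=cv2.imread("pics/w6.png")
cv2.imwrite("pics/w6z.png",cv2.resize(p[0:110,415:555],None,fx=5,fy=5,interpolation=cv2.INTER_CUBIC))
E
```

```text
(266, 185) [ 0.4501 -0.1122  0.0137] [-0.052 -0.071]
(229, 208) [ 0.4477 -0.1681  0.0131] [-0.023 -0.118]
(243, 208) [ 0.4572 -0.1528  0.0152] [-0.023 -0.1  ]
(270, 181) [ 0.4488 -0.1051  0.0141] [-0.057 -0.066]
(300, 240) [ 0.5307 -0.1184  0.0188] [ 0.018 -0.031]
(250, 230) [ 0.4883 -0.1703 -0.    ] [ 0.012 -0.097]
```

View pics/w6z.png

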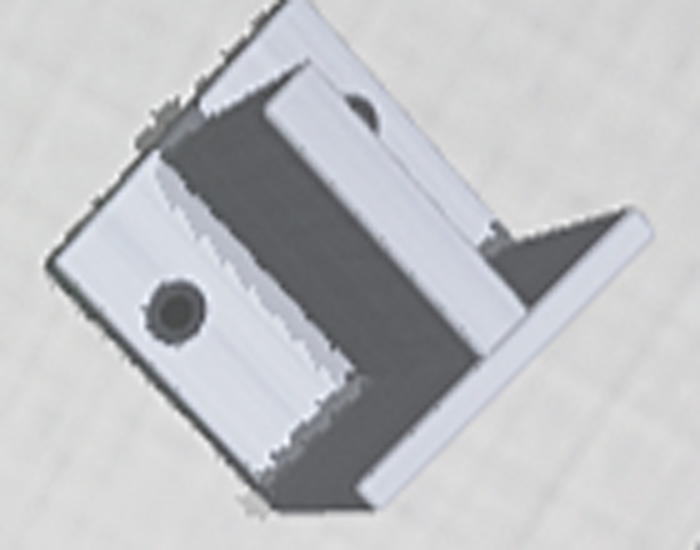

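```bash
python3 - <<'E'
from h import *
W=wcam("w6");z=lambda *a:[(415+x/5,y/5) for x,y in a]
r=cast(W,z((265,108),(308,62),(484,357),(528,310)),.054);print(r)
f=cast(W,z((375,508),(652,232)),.046);print(f,np.linalg.norm(f[0]-f[1]))
d=r[2:].mean(0)-r[:2].mean(0);print("yaw",np.arctan2(d[1],d[0]),np.linalg.norm(d));e=f[1]-f[0];print("yaw flange",np.arctan2(e[1],e[0])-np.pi/2)
yb=np.arctan2(d[1],d[0]);c=r.mean(0)+.003*np.r_[np.cos(yb),np.sin(yb),0];fc=f.mean(0)-.04*np.r_[np.cos(yb),np.sin(yb),0]
print("origin",c,fc)
o=c
print(rel([o[0],o[1],.17],yb+np.pi/2), "yaw",yb+np.pi/2)
E
```

```text
[[0.42650896 0.14958184 0.054     ]
 [0.42414165 0.15953645 0.054     ]
 [0.48941874 0.16531313 0.054     ]
 [0.48639486 0.17579609 0.054     ]]
[[0.50539545 0.13925052 0.046     ]
 [0.4888282  0.20588747 0.046     ]] 0.06866553618528175
yaw 0.2502367921141731 0.06459332676020176
yaw flange 0.24367906810205486
origin [0.45952261 0.16329978 0.054     ] [0.45835767 0.16266366 0.046     ]
(array([ 17.01, -14.08,   3.03]), np.float64(-0.8511588790085658)) yaw 1.8210331189090696
```

```bash
python3 - <<'E'
from h import *
K,C=cam("top");d=np.load("top0d.npy")
pts=[]
for v in range(205,250):
  for u in range(185,225):
    q=C[:3,3]+C[:3,:3]@(np.linalg.inv(K)@[u,v,1]*d[v,u])
    if d[v,u]>0 and q[2]>.03: pts.append(q)
pts=np.array(pts);print(pts.min(0),pts.max(0))
E
python3 -m inch '0.5 -0.4 0 -0.04 0; 1.5 -1.2 0 -0.12 0; 3.2 -2.7 0 -0.22 0; 5.2 -4.3 0 -0.32 0; 7.2 -6 0 -0.42 0; 9.2 -7.6 0 -0.52 0; 11.2 -9.3 0 -0.62 0; 13.2 -10.9 1 -0.72 0; 15 -12.4 1.5 -0.79 0; 16.3 -13.5 2 -0.83 0; 16.9 -14 2 -0.846 0; 17 -14.1 2 -0.846 0; 17 -14.1 2 -0.846 0'
python3 - <<'E'
from h import *
st();wshot("w7");p=cv2.imread("pics/w7.png")
cv2.imwrite("pics/w7z.png",cv2.resize(p[120:270,260:390],None,fx=4,fy=4,interpolation=cv2.INTER_CUBIC))
E
```

```text
[0.35462704 0.24742406 0.03105389] [0.4561451  0.33239255 0.18023075]
time: 15.12
tool_pos: [0.4597, 0.1626, 0.1806]
ee_rot: [3.139, 0.008, 1.814]
wrist_force: [-0.2, 0.1, 0.4]
width: 0.0937
{'time': 15.1167, 'tool_pos': [0.4597, 0.1626, 0.1806], 'ee_rot': [3.1395, 0.0084, 1.8141], 'joint_positions': [0.2296, -0.0471, 1.5566, -0.0084, 1.6299, -1.585], 'wrist_force': [-0.1955, 0.0937, 0.4102], 'width': 0.0937}
```

View pics/w7.png

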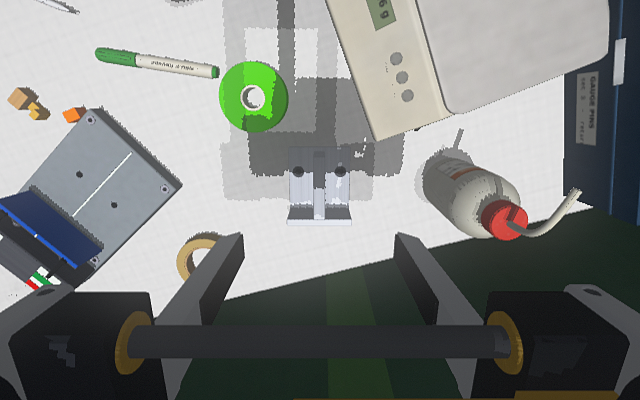

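View pics/w7z.png

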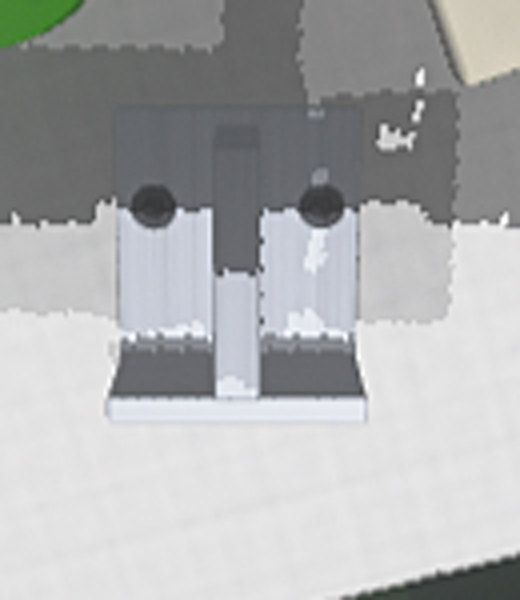

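The bracket is aligned with the tool, with its rib at columns ~314–325 and the flange edge at row ~224. The bottle is close on the right, so I check the gripper body's clearance to it and compute the grasp.

```bash
python3 - <<'E'
from h import *
K,C=W=wcam("w7");d=np.load("w7d.npy")
vv,uu=np.mgrid[0:300,420:600]
D=d[vv,uu].ravel();u=np.c_[uu.ravel(),vv.ravel(),np.ones(D.size)]
P=C[:3,3]+(u@np.linalg.inv(K).T*D[:,None])@C[:3,:3].T
P=P[(D>0)]
o=np.array([.459,.1626]);a=1.814;tx=np.array([np.cos(a),np.sin(a)]);ty=np.array([np.sin(a),-np.cos(a)])
K2,C2=cam("top");d2=np.load("top0d.npy");vv,uu=np.mgrid[195:260,180:235]
D=d2[vv,uu].ravel();u=np.c_[uu.ravel(),vv.ravel(),np.ones(D.size)]
P2=C2[:3,3]+(u@np.linalg.inv(K2).T*D[:,None])@C2[:3,:3].T
for n,Q in(("w",P),("t",P2)):
  for zl,zh in((.1,.14),(.14,.16),(.16,.2)):
    q=Q[(Q[:,2]>zl)&(Q[:,2]<zh)&(Q[:,0]<.6)]
    if len(q):
      l=np.c_[(q[:,:2]-o)@tx,(q[:,:2]-o)@ty];print(n,zl,len(q),"tool x min/max",l[:,0].min().round(3),l[:,0].max().round(3),"y",l[:,1].min().round(3),l[:,1].max().round(3))
z=lambda *a:[(260+x/4,120+y/4) for x,y in a]
r=cast(W,z((238,124),(238,398)),.054)
f=cast(W,z((108,400),(367,400)),.046); b=cast(W,z((115,106),(362,106)),.008);g=cast(W,z((108,421),(366,421)),.046)
print("rib",r,"fl",f,g,np.linalg.norm(f[0]-f[1]),"foot",b,np.linalg.norm(b[0]-b[1]))
for e in(f,b,g):
  e=e[1]-e[0];print(np.arctan2(e[1],e[0]))
e=r[1]-r[0];y=np.arctan2(e[1],e[0]);print(y+np.pi/2)
bx=np.r_[np.cos(.245),np.sin(.245),0];print("org",g.mean(0)-.04*bx,b.mean(0)+.04*bx,r.mean(0)+.003*bx)
for n in(0,.01):print(rel(np.r_[(g.mean(0)*.5+b.mean(0)*.5+n*bx)[:2],.025],1.816))
E
```

```text
w 0.1 3043 tool x min/max 0.122 0.174 y -0.024 0.028
w 0.14 138 tool x min/max 0.144 0.149 y -0.003 0.005
w 0.16 630 tool x min/max 0.059 0.16 y -0.036 0.002
t 0.1 251 tool x min/max 0.121 0.172 y -0.022 0.028
t 0.14 5 tool x min/max 0.143 0.147 y 0.001 0.003
t 0.16 32 tool x min/max 0.143 0.157 y -0.035 0.0
rib [[0.41889421 0.15403518 0.054     ]
 [0.487906   0.1713098  0.054     ]] fl [[0.49984409 0.13840593 0.046     ]
 [0.48290152 0.20553737 0.046     ]] [[0.50571932 0.13969149 0.046     ]
 [0.48874538 0.20690671 0.046     ]] 0.06923641213820715 foot [[0.42853523 0.12074677 0.008     ]
 [0.41175957 0.18774157 0.008     ]] 0.0690632040290701
1.8180128083709393
1.8161537165093937
1.8181558751517333
1.8160706138233214
org [0.45842686 0.16359684 0.046     ] [0.45895289 0.16394643 0.008     ] [0.45631052 0.16340016 0.054     ]
(array([ 0.31, -0.12, 15.57]), np.float64(-0.002332514323895918))
(array([ 0.31,  0.88, 15.58]), np.float64(-0.002332514323895918))
```

```bash
python3 -m inch '0.3 0.4 1 0 0; 0.3 0.4 3 0 0; 0.3 0.4 6 0 0; 0.3 0.4 9 0 0; 0.3 0.4 11.5 0 0; 0.3 0.4 13.5 0 0; 0.3 0.4 15 0 0; 0.3 0.4 16 0 0; 0.3 0.4 16.4 0 0; 0.3 0.4 16.4 0 0.3; 0.3 0.4 16.4 0 0.6; 0.3 0.4 16.4 0 1; 0.3 0.4 16.4 0 1; 0.3 0.4 16.4 0 1; 0.3 0.4 16.4 0 1; 0.3 0.4 16.4 0 1; 0.3 0.4 16.4 0 1; 0.3 0.4 16.4 0 1; 0.3 0.4 16.4 0 1; 0.3 0.4 16.4 0 1'; python3 -m inch '0 0 0 0 1; 0 0 0 0 1; 0 0 0 0 1'; python3 - <<'E'
from h import *
st()
E
```

```text
time: 16.83
tool_pos: [0.4637, 0.1649, 0.0167]
ee_rot: [3.139, 0.008, 1.814]
wrist_force: [0.7, -0.3, -0.2]
width: 0.0241
time: 17.08
tool_pos: [0.4638, 0.1649, 0.0168]
ee_rot: [3.139, 0.008, 1.814]
wrist_force: [-0.5, -0.5, 1.1]
width: 0.0123
{'time': 17.0833, 'tool_pos': [0.4638, 0.1649, 0.0168], 'ee_rot': [3.139, 0.0084, 1.8136], 'joint_positions': [0.2324, 0.0776, 1.7686, -0.0087, 1.2928, -1.5788], 'wrist_force': [-0.4574, -0.5217, 1.0817], 'width': 0.0123}
```

```bash
python3 -m inch '0 0 -0.5 0 1; 0 0 -2 0 1; 0 0 -5 0 1; 0 0 -8.5 0 1; 0 0 -11.5 0 1; 0 0 -13 0 1; 0 0 -13.3 0 1; 0 0 -13.3 0 1'; python3 - <<'E'
from h import *
st();print(rel(jig(-.015,0,.12),h+np.pi/2))
E
```

```text
time: 17.75
tool_pos: [0.4636, 0.1661, 0.1508]
ee_rot: [3.137, 0.008, 1.814]
wrist_force: [0.2, 0.4, -2.8]
width: 0.0118
{'time': 17.75, 'tool_pos': [0.4636, 0.1661, 0.1508], 'ee_rot': [3.1369, 0.0083, 1.8137], 'joint_positions': [0.2348, -0.0268, 1.5963, -0.0083, 1.5674, -1.5789], 'wrist_force': [0.1733, 0.3795, -2.8218], 'width': 0.0118}
(array([-24.69,  -0.27,   3.28]), np.float64(0.8409109254341525))
```

```bash
python3 -m inch '-0.6 0 0 0.03 1; -2 0 0 0.1 1; -4 0 0 0.2 1; -6.2 0 0 0.3 1; -8.5 -0.1 0 0.4 1; -11 -0.1 0 0.5 1; -13.5 -0.1 0 0.6 1; -16 -0.2 0 0.68 1; -18.5 -0.2 0 0.75 1; -21 -0.2 0.5 0.8 1; -23 -0.3 1.2 0.83 1; -24.2 -0.3 2 0.841 1; -24.7 -0.3 2.5 0.841 1; -24.7 -0.3 2.5 0.841 1; -24.7 -0.3 2.5 0.841 1'; python3 - <<'E'
from h import *
st();wshot("w8");print(tojig(robot.get_obs()["tool_pos"]))
E
```

```text
time: 19.0
tool_pos: [0.5194, -0.0738, 0.1263]
ee_rot: [3.136, 0.002, 0.973]
wrist_force: [0.9, 0.3, -1.6]
width: 0.0117
{'time': 19.0, 'tool_pos': [0.5194, -0.0738, 0.1263], 'ee_rot': [3.1356, 0.0025, 0.9729], 'joint_positions': [-0.2462, 0.0568, 1.5607, -0.0044, 1.5193, -1.219], 'wrist_force': [0.8915, 0.349, -1.6244], 'width': 0.0117}
(np.float64(-0.016130936226883573), np.float64(0.000324505847176363))
```

View pics/w8.png

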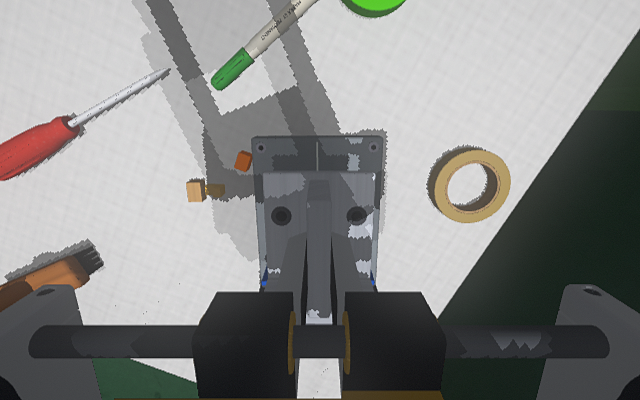

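```bash
python3 - <<'E'
from h import *
p=cv2.imread("pics/w8.png")
cv2.imwrite("pics/w8z.png",cv2.resize(p[125:300,245:395],None,fx=4,fy=3.4,interpolation=cv2.INTER_CUBIC))
E
```

```text
(no output)
```

View pics/w8z.png

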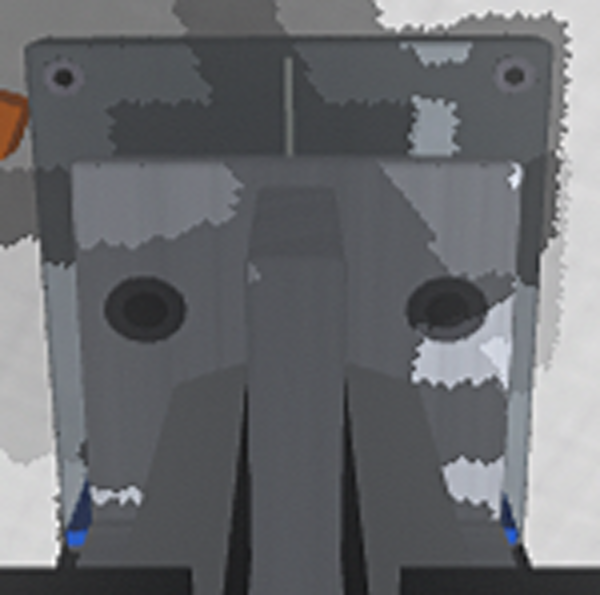

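```bash
python3 - <<'E'
from h import *
W=wcam("w8");z=lambda *a:[(245+x/4,125+y/3.4) for x,y in a]
zb=.1263-.0168
def s(n,pts,h):
    q=cast(W,z(*pts),h);print(n,[np.round(tojig(x),4).tolist() for x in q])
s("foot",((73,161),(520,161)),zb+.008)
s("rib",((256,190),(332,190)),zb+.054)
s("line",((289,60),(290,155)),.02)
s("bedfront",((25,38),(553,38)),.02)
s("corner holes",((64,76),(514,76)),.02)
s("blue",((67,543),(519,543)),.063)
E
```

```text
foot [[-0.0623, -0.0328], [-0.0624, 0.0355]]
rib [[-0.0679, -0.0034], [-0.0679, 0.0054]]
line [[-0.0693, -0.0003], [-0.0437, -0.0001]]
bedfront [[-0.075, -0.0596], [-0.0752, 0.059]]
corner holes [[-0.065, -0.0514], [-0.0652, 0.0507]]
blue [[0.05, -0.0491], [0.0498, 0.0507]]
```

```bash
python3 -m inch '-0.15 0 1 0 1; -0.15 0 2.8 0 1; -0.15 0 4.8 0 1; -0.15 0 6.5 0 1; -0.15 0 7.8 0 1; -0.15 0 8.4 0 1; -0.15 0 8.7 0 1; -0.15 0 8.7 0 1; -0.15 0 8.7 0 1'; python3 - <<'E'
from h import *
st();wshot("w9");print(tojig(robot.get_obs()["tool_pos"]))
p=cv2.imread("pics/w9.png")
cv2.imwrite("pics/w9z.png",cv2.resize(p[125:300,225:395],None,fx=4,fy=3.4,interpolation=cv2.INTER_CUBIC))
E
```

```text
time: 19.8
tool_pos: [0.5201, -0.0751, 0.0411]
ee_rot: [3.132, 0.001, 0.974]
wrist_force: [0.4, 0.9, -1.3]
width: 0.0121
{'time': 19.8, 'tool_pos': [0.5201, -0.0751, 0.0411], 'ee_rot': [3.1325, 0.0013, 0.9742], 'joint_positions': [-0.2484, 0.1198, 1.6696, -0.0045, 1.3441, -1.2216], 'wrist_force': [0.3919, 0.9013, -1.2948], 'width': 0.0121}
(np.float64(-0.014731455183121009), np.float64(-0.0008519179234757089))
```

View pics/w9z.png

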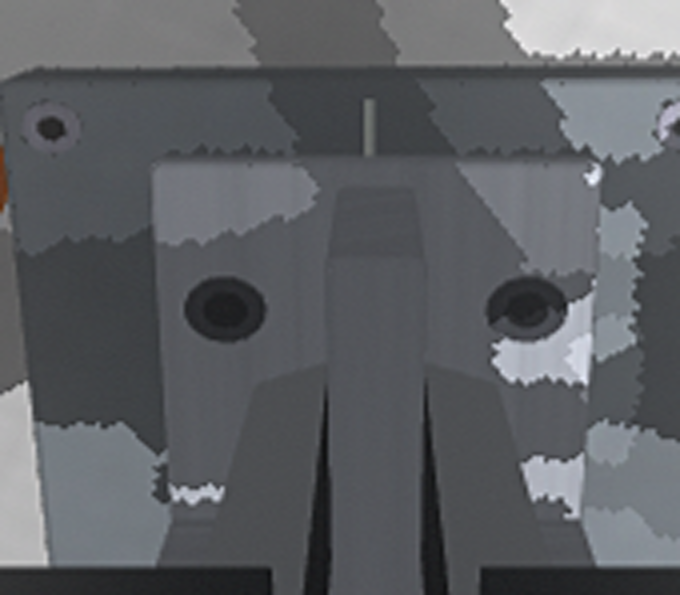

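```bash
python3 - <<'E'
from h import *
W=wcam("w9");z=lambda *a:[(225+x/4,125+y/3.4) for x,y in a]
zb=.0411-.0168
def s(n,pts,h):
    q=cast(W,z(*pts),h);print(n,[np.round(tojig(x),4).tolist() for x in q])
s("foot",((153,161),(600,161)),zb+.008)
s("rib",((336,190),(413,190)),zb+.054)
s("line",((369.5,100),(369.5,155)),.02)
s("holes",((50,127),(678,127)),.02)
p=cv2.imread("pics/w9.png");cv2.imwrite("pics/w9y.png",cv2.resize(p[130:180,300:340],None,fx=14,fy=12,interpolation=cv2.INTER_CUBIC))
E
```

```text
foot [[-0.0609, -0.0336], [-0.0611, 0.0347]]
rib [[-0.0667, -0.0042], [-0.0668, 0.0047]]
line [[-0.0701, -0.0006], [-0.0596, -0.0005]]
holes [[-0.0649, -0.0521], [-0.0651, 0.0492]]
```

View pics/w9.png

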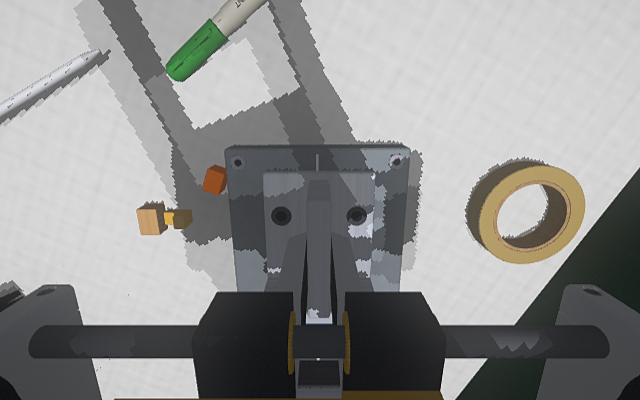

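```bash
python3 -m inch '-0.05 0 0.1 0 1; -0.1 0 0.2 0 1; -0.1 0 0.3 0 1; -0.1 0 0.38 0 1; -0.1 0 0.38 0 1'; python3 -m inch '0 0 0.05 0 1; 0 0 0.05 0 1';python3 -m inch '0 0 0.05 0 1; 0 0 0.05 0 1'; python3 - <<'E'
from h import *
st()
E
```

```text
time: 20.27
tool_pos: [0.5197, -0.0762, 0.0374]
ee_rot: [3.132, 0.001, 0.974]
wrist_force: [-0.8, 0.6, -2.0]
width: 0.0118
time: 20.43
tool_pos: [0.5197, -0.0762, 0.037]
ee_rot: [3.132, 0.001, 0.974]
wrist_force: [-0.3, 0.5, -1.2]
width: 0.0117
time: 20.6
tool_pos: [0.5197, -0.0763, 0.0369]
ee_rot: [3.132, 0.001, 0.974]
wrist_force: [-0.3, 0.0, 1.6]
width: 0.012
{'time': 20.6, 'tool_pos': [0.5197, -0.0763, 0.0369], 'ee_rot': [3.132, 0.0012, 0.9737], 'joint_positions': [-0.2507, 0.1231, 1.675, -0.0045, 1.335, -1.2234], 'wrist_force': [-0.2538, 0.0162, 1.5573], 'width': 0.012}
```

```bash
python3 -m inch '0 0.2 0.05 0 1; 0 0.5 0.05 0 1; 0 0.9 0.06 0 1; 0 1.3 0.06 0 1; 0 1.7 0.07 0 1; 0 2 0.07 0 1; 0 2.2 0.07 0 1; 0 2.2 0.07 0 1'; python3 - <<'E'
from h import *
st();print(tojig(robot.get_obs()["tool_pos"]))
wshot("w10")
E
```

```text
time: 21.27
tool_pos: [0.5386, -0.0888, 0.0367]
ee_rot: [3.132, 0.001, 0.974]
wrist_force: [-2.7, 2.2, 4.4]
width: 0.0118
{'time': 21.2667, 'tool_pos': [0.5386, -0.0888, 0.0367], 'ee_rot': [3.1318, 0.0007, 0.9736], 'joint_positions': [-0.2648, 0.1666, 1.6257, -0.004, 1.3403, -1.2375], 'wrist_force': [-2.7425, 2.1716, 4.4374], 'width': 0.0118}
(np.float64(0.007985914485693024), np.float64(-0.001753553239000733))
```

View pics/w10.png

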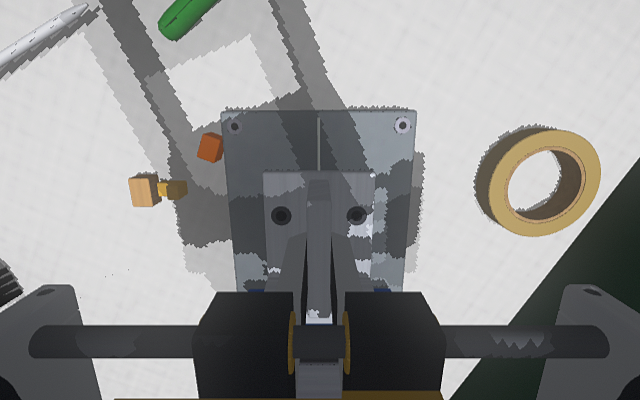

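```bash
python3 - <<'E'
from h import *
p=cv2.imread("pics/w10.png")
cv2.imwrite("pics/w10z.png",cv2.resize(p[100:200,220:420],None,fx=4,fy=5,interpolation=cv2.INTER_CUBIC))
E
```

```text
(no output)
```

View pics/w10z.png

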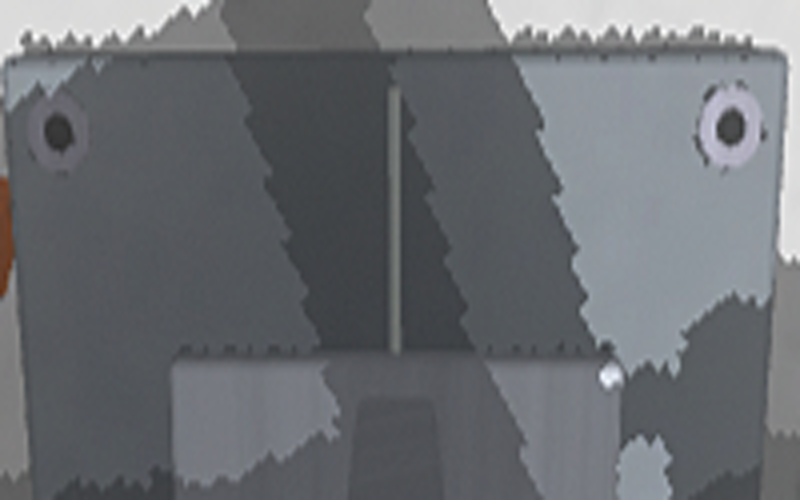

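```bash
python3 -m inch '0 0.1 0 0 1; 0 0.25 0 0 1; 0 0.4 0 0 1; 0 0.55 0 0 1; 0 0.7 0 0 1; 0 0.8 0 0 1; 0 0.8 0 0 1; 0 0.8 0 0 1'; python3 - <<'E'
from h import *
st();o=robot.get_obs();print(tojig(o["tool_pos"]),o["wrist_force"][:2]@JX)
p,d=robot.snapshot("top");cv2.imwrite("pics/t11.png",p);cv2.imwrite("pics/t11z.png",cv2.resize(p[140:200,320:400],None,fx=9,fy=9,interpolation=cv2.INTER_CUBIC))
p,d=robot.snapshot("scene");cv2.imwrite("pics/s11.png",p);cv2.imwrite("pics/s11z.png",cv2.resize(p[160:250,310:420],None,fx=7,fy=6.6,interpolation=cv2.INTER_CUBIC))
E
```

```text
time: 21.98
tool_pos: [0.5445, -0.0929, 0.0366]
ee_rot: [3.134, 0.001, 0.974]
wrist_force: [-5.3, 3.2, 5.7]
width: 0.0121
{'time': 21.9833, 'tool_pos': [0.5445, -0.0929, 0.0366], 'ee_rot': [3.1339, 0.001, 0.9739], 'joint_positions': [-0.2694, 0.1817, 1.6083, -0.0035, 1.3446, -1.2426], 'wrist_force': [-5.3445, 3.2198, 5.6689], 'width': 0.0121}
(np.float64(0.015095370223231194), np.float64(-0.00179093676435166)) -6.229725055362647
```

View pics/t11z.png

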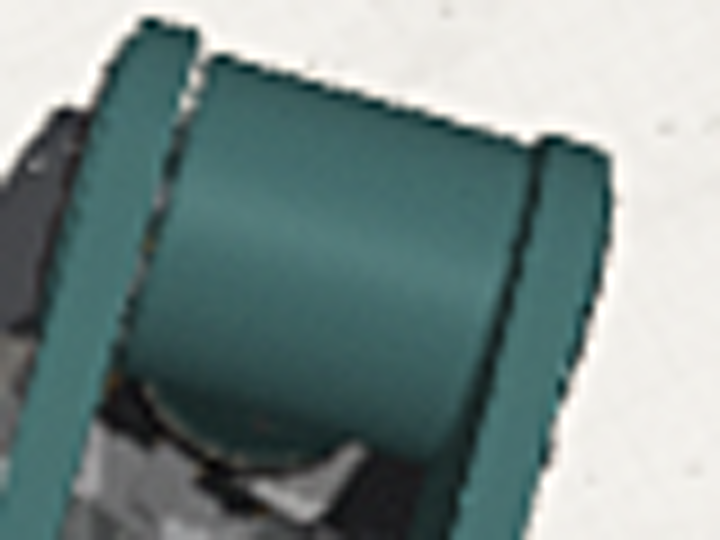

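View pics/s11z.png

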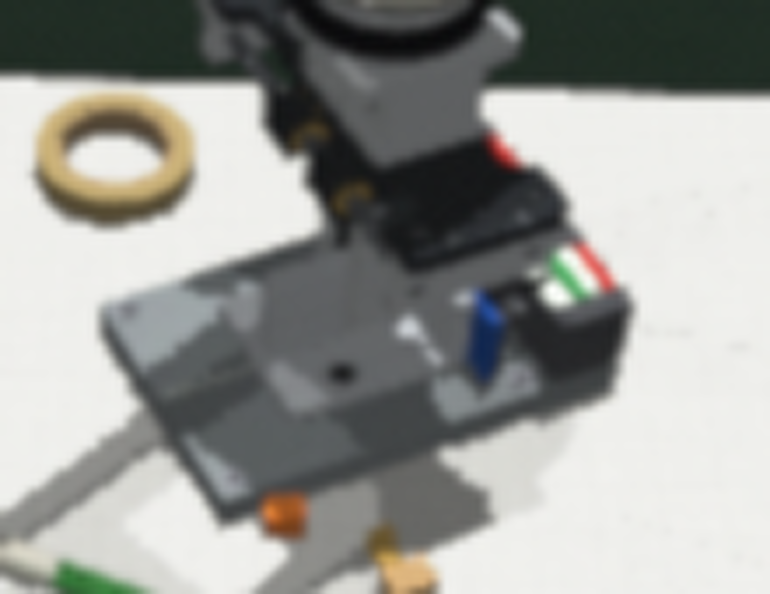

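```bash
python3 -m inch '0 0.15 0 0 1; 0 0.3 0 0 1; 0 0.45 0 0 1; 0 0.6 0 0 1; 0 0.7 0 0 1; 0 0.7 0 0 1; 0 0.7 0 0 1; 0 0.7 0 0 1'; python3 - <<'E'
from h import *
st();o=robot.get_obs();print(tojig(o["tool_pos"]),o["wrist_force"][:2]@JX)
wshot("w12");p=cv2.imread("pics/w12.png")
cv2.imwrite("pics/w12z.png",cv2.resize(p[80:200,220:420],None,fx=4,fy=5,interpolation=cv2.INTER_CUBIC))
p,d=robot.snapshot("scene");cv2.imwrite("pics/s12.png",p);cv2.imwrite("pics/s12z.png",cv2.resize(p[185:225,360:410],None,fx=14,fy=14,interpolation=cv2.INTER_CUBIC))
E
```

```text
time: 22.75
tool_pos: [0.5484, -0.0957, 0.0366]
ee_rot: [3.138, 0.002, 0.975]
wrist_force: [-8.9, 5.2, 6.8]
width: 0.0116
{'time': 22.75, 'tool_pos': [0.5484, -0.0957, 0.0366], 'ee_rot': [3.1385, 0.0017, 0.9748], 'joint_positions': [-0.2729, 0.1942, 1.5936, -0.0027, 1.3514, -1.2472], 'wrist_force': [-8.8558, 5.1856, 6.8395], 'width': 0.0116}
(np.float64(0.019951448135232627), np.float64(-0.0018948506622374125)) -10.238443537883263
```

View pics/w12z.png

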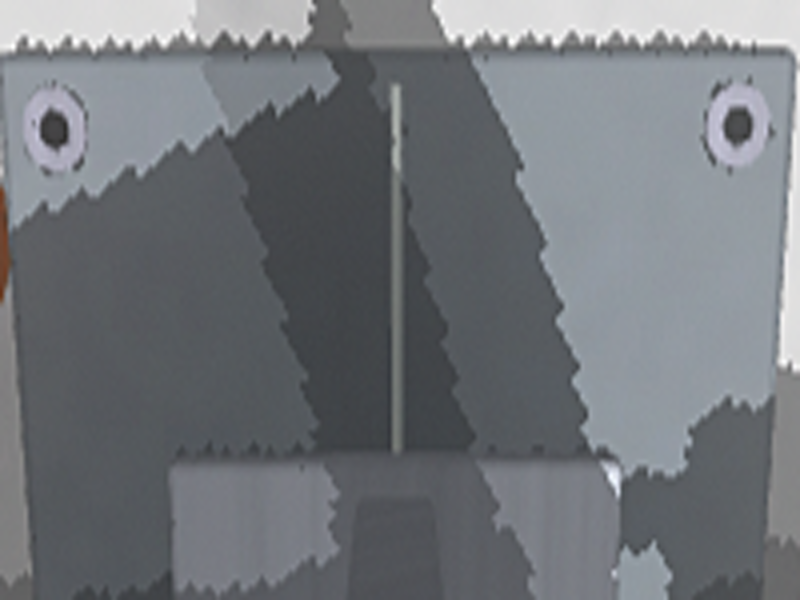

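View pics/s12z.png

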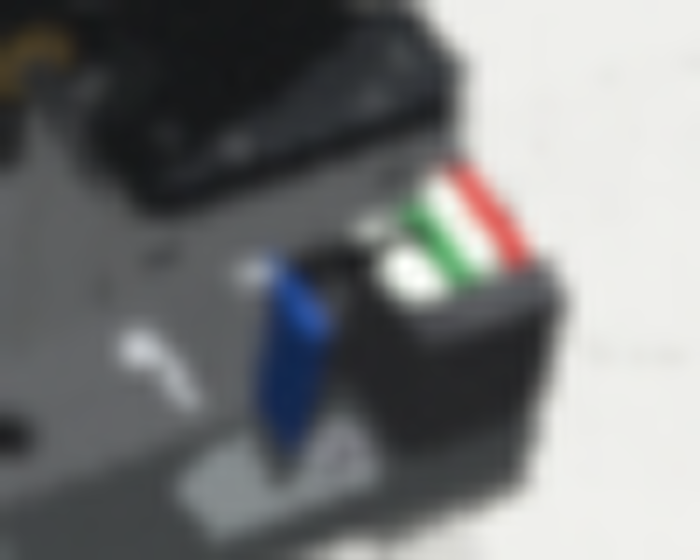

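```bash
python3 - <<'E'
from h import *
for n,y0,bf,hl,hr,ft,l,r in(("w10",100,(400,52),(58,131),(731,128),360,172,620),("w12",80,(400,49),(54,128),(737,125),460,170,620)):
    W=wcam(n);z=lambda *a:[(220+x/4,y0+y/5) for x,y in a]
    B=tojig(cast(W,z(bf),.02)[0]);H=[tojig(q) for q in cast(W,z(hl,hr),.02)];F=[tojig(q) for q in cast(W,z((l,ft),(r,ft)),.028)]
    print(n,"bedfront",np.round(B,4),"holes",np.round(H,4).tolist(),"foot",np.round(F,4).tolist(),"face from bedfront-based", np.mean([f[0] for f in F])-B[0]-.075+.08, "from holes",np.mean([f[0] for f in F])-np.mean([q[0] for q in H])-.065+.08)
W=cam("scene");z=lambda *a:[(360+x/14,185+y/14) for x,y in a]
for n,p,h in(("plate top",z((270,262),(325,330)),.063),("green",z((405,215),(465,285)),.06),("green hi",z((425,205),(490,272)),.06),("red far",z((470,160),(535,255)),.06),("pointer?",z((345,250)),.065)):
    print(n,[np.round(tojig(q),4).tolist() for q in cast(W,p,h)])
E
```

```text
w10 bedfront [-0.0742  0.0001] holes [[-0.0649, -0.0519], [-0.0654, 0.0506]] foot [[-0.0382, -0.0346], [-0.0383, 0.0338]] face from bedfront-based 0.0409986795573626 from holes 0.041913273658741895
w12 bedfront [-0.0741 -0.0002] holes [[-0.065, -0.052], [-0.0657, 0.0504]] foot [[-0.0262, -0.0351], [-0.0264, 0.0336]] face from bedfront-based 0.05279862360257713 from holes 0.05402124735385801
plate top [[0.0572, -0.0332], [0.0585, -0.0533]]
green [[0.0902, -0.0311], [0.0918, -0.0523]]
green hi [[0.0953, -0.0304], [0.0982, -0.0513]]
red far [[0.11, -0.0235], [0.1089, -0.0511]]
pointer? [[0.0716, -0.0379]]
```

```bash
python3 -m inch '0 0.25 0.02 0 1; 0 0.3 0.02 0 1; 0 0.35 0.03 0 1; 0 0.4 0.03 0 1; 0 0.4 0.03 0 1; 0 0.4 0.03 0 1; 0 0.4 0.03 0 1'; python3 - <<'E'
from h import *
st();o=robot.get_obs();print(tojig(o["tool_pos"]),o["wrist_force"][:2]@JX)
wshot("w13");p=cv2.imread("pics/w13.png")
cv2.imwrite("pics/w13z.png",cv2.resize(p[80:200,220:420],None,fx=4,fy=5,interpolation=cv2.INTER_CUBIC))
p,d=robot.snapshot("scene");cv2.imwrite("pics/s13.png",p)
q=cv2.imread("pics/s12.png");q0=cv2.imread("pics/scene0.png")
f=lambda a:cv2.resize(a[190:220,370:405],None,fx=11,fy=18,interpolation=cv2.INTER_CUBIC)
cv2.imwrite("pics/s13z.png",np.hstack([f(q0),f(p)]))
E
```

```text
time: 23.43
tool_pos: [0.5493, -0.0962, 0.0368]
ee_rot: [-3.139, 0.002, 0.976]
wrist_force: [-11.6, 6.8, 10.6]
width: 0.0118
{'time': 23.4333, 'tool_pos': [0.5493, -0.0962, 0.0368], 'ee_rot': [-3.1386, 0.0022, 0.9758], 'joint_positions': [-0.2743, 0.2004, 1.5858, -0.0012, 1.3589, -1.2499], 'wrist_force': [-11.6366, 6.8237, 10.6217], 'width': 0.0118}
(np.float64(0.021000274996368272), np.float64(-0.0018351163346324913)) -13.458932913567569
```

View pics/w13z.png

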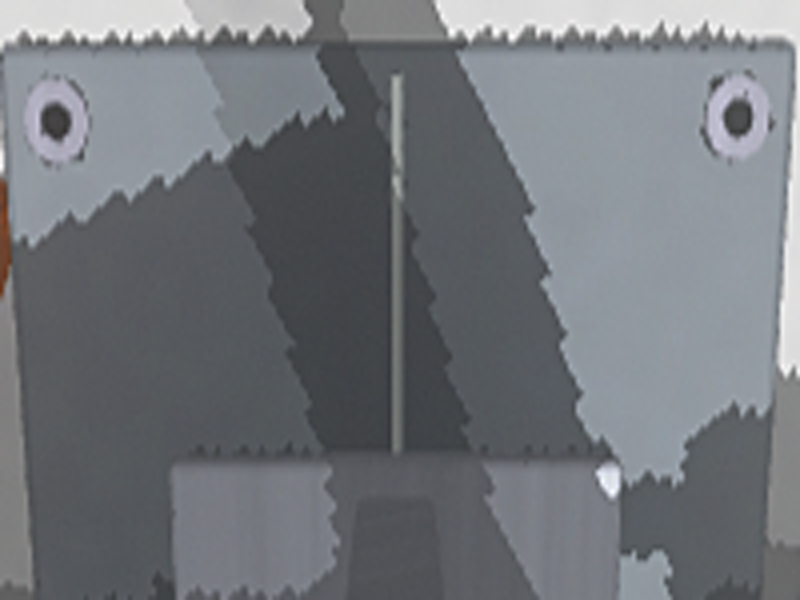

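View pics/s13z.png

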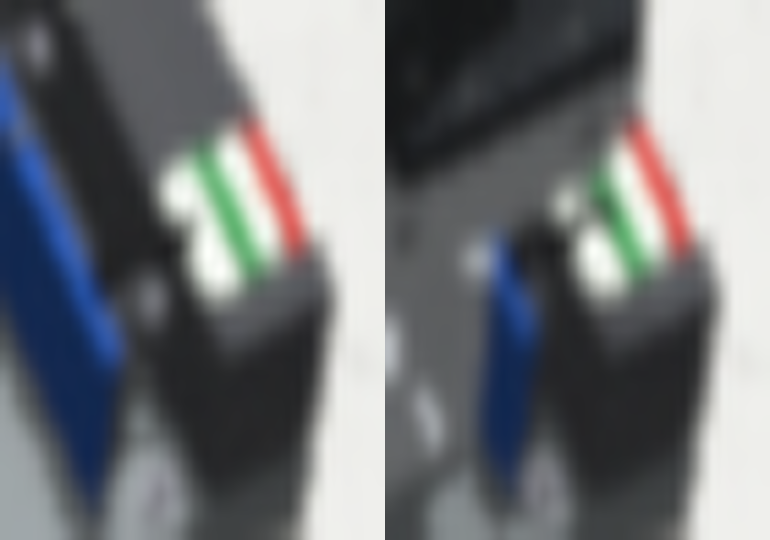

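```bash
python3 - <<'E'
from h import *
for n,y0,bf,hl,hr,ft,l,r in(("w13",80,(400,41),(56,120),(738,118),460,170,620),):
    W=wcam(n);z=lambda *a:[(220+x/4,y0+y/5) for x,y in a]
    B=tojig(cast(W,z(bf),.02)[0]);H=[tojig(q) for q in cast(W,z(hl,hr),.02)];F=[tojig(q) for q in cast(W,z((l,ft),(r,ft)),.028)];L=[tojig(q) for q in cast(W,z((397,80),(397,450)),.02)]
    print(n,np.round(B,4),np.round(H,4).tolist(),"foot",np.round(F,4).tolist(),"line",np.round(L,4).tolist(),np.mean([f[0] for f in F])-B[0]-.075+.08,np.mean([f[0] for f in F])-np.mean([q[0] for q in H])-.065+.08)
W=cam("scene")
# pointer tip: dark notch in green
p=cv2.imread("pics/s13.png")
for uv in([370+(605-385)/11,190+215/18],):
    print(uv,tojig(cast(W,[uv],.065)[0]))
for nm,x,y in(("g in lo",590,190),("g in hi",632,280),("g out lo",605,165),("g out hi",655,270)):
    print(nm,np.round(tojig(cast(W,[(370+(x-385)/11,190+y/18)],.06)[0]),4))
st()
E
```

```text
w13 [-0.0741 -0.0002] [[-0.0649, -0.0519], [-0.0656, 0.0506]] foot [[-0.0251, -0.0352], [-0.0254, 0.0337]] line [[-0.0697, -0.0006], [-0.0249, -0.0004]] 0.0538792805665273 0.055034054471236424
[390.0, 201.94444444444446] (np.float64(0.0871787621578048), np.float64(-0.04106045865206881))
g in lo [ 0.0891 -0.0314]
g in hi [ 0.0895 -0.0521]
g out lo [ 0.0953 -0.0284]
g out hi [ 0.096  -0.0527]
{'time': 23.5333, 'tool_pos': [0.5493, -0.0962, 0.0368], 'ee_rot': [-3.1385, 0.0022, 0.9757], 'joint_positions': [-0.2744, 0.2004, 1.5858, -0.0012, 1.359, -1.2498], 'wrist_force': [-12.2206, 6.9226, 10.7844], 'width': 0.0116}
```

View pics/s13.png

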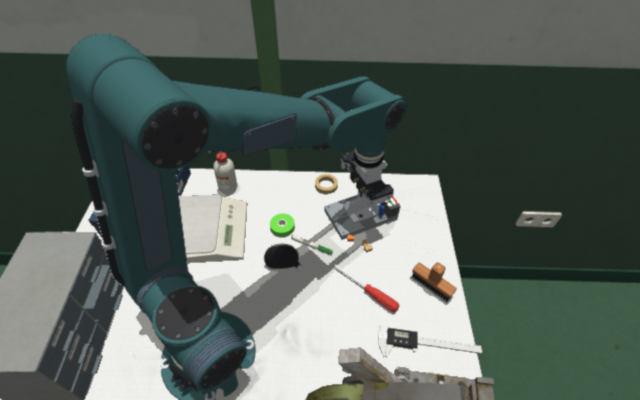

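The scene view shows the brush upright at (434,280), the offcuts on the table beside the jig at (350–368, 238–247), and the bystanders unmoved. I check that the push is steady, then hand in.

```bash
python3 - <<'E'
from h import *
for i in range(4): robot.snapshot("scene")
st();o=robot.get_obs();print(tojig(o["tool_pos"]),o["wrist_force"][:2]@JX)
print(robot.close_job())
E
```

```text
{'time': 23.7333, 'tool_pos': [0.5493, -0.0962, 0.0368], 'ee_rot': [-3.1386, 0.0023, 0.9758], 'joint_positions': [-0.2744, 0.2004, 1.5859, -0.0012, 1.3589, -1.2499], 'wrist_force': [-12.3791, 7.159, 10.8965], 'width': 0.0116}
(np.float64(0.020999110452749353), np.float64(-0.0018600229907483473)) -14.261361470516416
the job is handed in; nothing more can be done
None
```

The job is done and handed in at 23.7 s, with the gripper still holding the bracket pressed against the fence.

- **Sweep:** I gripped the brush by its handle and swept all three offcuts off the right-hand side of the bed in one stroke. They are on the table beside the jig. The orange one lies only a few mm from the bed's side.
- **Brush:** It stands upright where it was at the start, well clear of the jig.
- **Bracket:** It is flat on the bed against the fence and centred on the white line to about 0.3 mm. Its heading is square to within about 0.2–0.3°.
- **Fence:** The wrist images put its travel at about 9–10 mm. In the scene image the one visible pointer stands at the near side of the green band; the arm hides the other.
- **Other things:** The rest of the table looks untouched in the last picture.

Three checks were less certain or disagreed:

- **Push force:** The wrist reads 14.3 N along the push rather than 10 N. I put the extra down to the bracket rubbing on the bed, because I hold it down with about 11 N. I judged the fence by its travel and the pointer instead.
- **Pointer position:** My pixel reading of the pointer tip came out 2–3 mm short of the wrist measurement. At about 2.5 mm per pixel, that is within reading error.
- **Tilt:** The tool tilts about 0.3° from its angle when it gripped the bracket, so the back edge of the foot could be raised by up to about 0.4 mm.

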